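# Set up the hanging scale and its weighing pan

## Robot

A 7-joint arm with a two-finger parallel gripper is mounted at the origin on the work surface; the furniture and walls round the work are solid. World frame = base frame: x ahead of the robot, y to its left, z up, the work surface at z = 0. Lengths are in m, angles in rad, forces in N, time in s.
With the tool pointing down it reaches from about 0.35 to 0.9 m from the base axis. Payload 8.1 kg.
Tool frame: the origin (TCP) lies midway between the tips of the shut fingers; the grasp point (between the pads) lies arm.tcp_to_grasp behind it (arm.tcp_to_grasp is the distance from the TCP to the grasp point, in m); z points along the fingers, y is the line along which they close (so a half turn about z gives the same grasp; the last joint's range is limited). The gripper opens to 92 mm and grips with 3 to 60 N. Pads are 19 mm wide; open, the fingers measure 130 mm over their backs; the gripper's body (75 mm by 190 mm) begins 47 mm behind the grasp point.
Start: joints at [-1.389, 0.434, 0.025, 1.573, -0.012, 1.134, -0.075], TCP at [0.176, 0.6, 0.227] pointing down, gripper open.
Joint ranges: [-2.62, 2.62], [-0.44, 2.09], [-1.27, 1.32], [0.08, 2.57], [-1.32, 4.46], [0.12, 2], [-2.74, 2.74]. Speed limits (rad/s): [2.22, 2.22, 3.01, 3.01, 3.14, 3.14, 3.14].

## Interface

Orientations are given as a rotation vector (axis times angle).
In Python, from cell import observe, get_image, arm gives the robot as it stands. The module is installed in compiled form; this text tells all that it offers.
- The arm moves only by the tool drive_tool, never from a script. Its argument "steps" is a list of rows, each a list of 5 numbers: the closure, from 0 (fully open) to 1 (shut), then the shift along the world's x, y, z in mm, then the turn about the world's z in rad. In form: [[hand, x, y, z, roll], ...]. A call has 1 to 20 rows; each row shifts and turns the commanded pose from where the row before left it; what a row does not reach is not made up. A row lasts 1/12 s, in which the tool goes at most 41.7 mm and 7.16 degrees, less where a joint would pass 70% of its speed; a pose out of reach is approached as far as the arm can. A call with a gripper value outside its range is refused whole. The fingers move at their own pace and stop on an object; "grip_force" is the grip in N (left out, the last holds). Time passes only in rows, so rows that do not move let the fingers close. It gives the time, the measured TCP pose, the force, the opening and the grip force at its end, in the units of the state.
- observe(): the state, without advancing time (a new reading comes with each control period).
- get_image(name): name is "scene" or "top" or "wrist"; returns a dict with "image" (384x512x3 uint8, red, green, blue), "vfov" (degrees; the focal length in pixels is half the picture's height over the tangent of half this angle, whatever the lens; pixels are square), "cx", "cy" (the principal point, pixels), "xyz" and "attitude" of the camera in the world. Camera axes: x right, y down, z forward; pixel columns grow to the right and rows downward; lengths in m; the calibration is good to about 2 mm. A picture is of the moment at which its call begins. There is no depth.
- arm.sign_off(): hands the job in; it is judged then, once.
The state is a dict: "clock": time; "joints": joint angles; "dq": joint speeds; "joint_efforts": joint torques, N m; "position": TCP position; "ee_rot": TCP orientation; "force": force on the tool from outside, world axes, zero at the start; "ft_torque": the same for the moment, N m; "width": opening from 0.0 (shut) to 1.0 (fully open); "gripper_force": force on a finger pad.
Only numpy, scipy, OpenCV 4.12 (cv2) and the standard library are available. Lean on these libraries where they do the work, as an engineer would, in place of code of your own. Each camera call takes 0.05 s, during which the arm holds its last target. There are 200 camera calls.

## Task

Get the hanging scale ready for weighing: lift the spring scale out of its wooden cradle and hang it by its top loop on the forked hook of the steel stand, both prongs through the loop. Once it hangs there by itself, hang the weighing pan by its hook from the loop under the scale, so that scale and pan hang freely as a chain and come to rest. Leave the things standing around the work where they are.

Things in the scene. Friction and masses are not known exactly. Their poses are not given: they have to be found in the camera images.
- stand: Fixed steel stand; origin on the bench straight below point fork, +x from the fork's open end to the post. Base plate x -20..180, y +-80, 12 mm thick; post 22 mm thick at x = 150 mm, 348 mm high, with a clamp block 60 mm wide. Two level prongs, 8 mm thick, at y = +-22 mm, upper side at z = 330 mm, reach from it to -x; their ends turn up at x = -20 mm to z = 349 mm.
- fork (a point): Seat of the forked hook: midway between the prongs, level with their upper side (330 mm above the bench), 20 mm behind the upturned tips, which rise 19 mm above it. Axes as the stand. The scale's top loop goes over the tips in the +x direction and is lowered until its top bar lies on both prongs.
- cradle: Fixed wooden cradle, base 100 x 150 x 12 mm, two upright cheeks 12 mm thick at y = +-52 mm (60 mm long in x, top 131 mm high). Each has a notch open at the top, 22 mm wide in x, 21 mm deep, where the scale's cross-bar lies loosely: the scale lifts straight up out of it. Origin: centre of underside.
- scale_bar (a point): Centre of the spring scale (loose, 0.22 to 0.37 kg): z up, y along its cross-bar, x through its faces; front and back work alike. Aluminium housing 24 x 56 x 66 mm and steel cross-bar (16 x 16 mm, y from -120 to 120 mm), both centred here. Grips: the bar's ends, |y| 71 to 119 mm between black bands. Starts upright in the cradle, 118 mm above the bench. Wire loops above and below the housing.
- scale_top (a point): On the scale, 88 mm above scale_bar, same axes: middle of the underside of the top bar of its top loop; comes to lie on the fork. The top loop is a rigid closed wire frame (wire 6 mm) in the y-z plane; clear opening 76 mm wide in y, 44 mm high below this point.
- loop (a point): On the scale, same axes: middle of the upper side of the bottom bar of its lower loop, where the pan's hook is to sit; 94 mm below scale_bar plus the value of joint scale_loop. Lower loop: closed wire frame (wire 6 mm) in the y-z plane; clear opening above this point 45 mm high, 45 (top) to 58 mm (bottom) wide.
- scale_loop (a joint): How far the scale's spring is drawn out and the lower loop has come down, m, 0 to 0.022: about 0.002 with nothing on, about 0.011 with the pan (170 N/m).
- pan_hook (a point): On the loose weighing pan (0.12 to 0.2 kg), 112 mm above its underside, over its centre of mass: middle of the underside of the hook's bow, where the loop's bar will lie. z up, x from handle to dish. Hook: 6 mm wire in the x-z plane, stem at x = -11 mm, open gap 16 mm, tip at x = +11 mm pointing down to 17 mm below this point; bow top 6 mm above. Dish diameter 120, 24 high, centred at x = +8 mm.
- pan_handle (a point): Grip point on the pan's straight black handle (75 mm long along x, 16 mm wide in y, 14 mm high), which sticks out to -x of the dish. 105 mm to -x of point pan_hook and 70 mm below it, 42 mm above the pan's underside; the handle reaches from 30 mm to -x to 44 mm to +x of this point. Axes as pan_hook.
- pan: The weighing pan; origin at its underside, 112 mm straight below point pan_hook, same axes. Starts standing on the bench.
- scale: The spring scale; origin and axes as point scale_bar.
- mug: white dotted mug, 78 x 114 mm, 93 mm high; bystander, leave alone; origin at the centre of its underside
- jar_defloc: blue jar with white screw lid, diameter 60 mm, 120 mm high; bystander, leave alone; origin at the centre of its underside
- wedge0: wooden wedge lying flat, 34 x 95 mm, 22 mm high; bystander, leave alone; origin at the centre of its underside
Not all that is in view belongs to the job. What is shaped like the pan but yellow is not meant.

How it is judged:
On the way:
1. the scale hangs by its top loop on both prongs of the fork, let go, the pan not yet on it (x of scale_top in the frame of fork between -0.018 and 0.08 m and y of scale_top in the frame of fork between -0.025 and 0.025 m and z of scale_top in the frame of fork between -0.008 and 0.008 m and angle between scale_bar's own z axis and vertical below 0.25 rad and contact force between scale and stand above 0.5 N and contact force between each of the fingers, pan and scale below 0.1 N and linear speed of scale below 0.15 m/s), for 0.3 s.
At the end, for the whole second after the job is handed in: Scale released, upright (0.25 rad), top bar on both prongs: 8 mm in height, 25 mm sideways, 18 mm before to 80 mm behind the seat. Pan released, hook on the loop's bottom bar (8 mm height, 12 mm depth, 30 mm sideways), level within 0.35 rad, over 20 mm off the bench. Both under 0.08 m/s (x of scale_top in the frame of fork between -0.018 and 0.08 m and y of scale_top in the frame of fork between -0.025 and 0.025 m and z of scale_top in the frame of fork between -0.008 and 0.008 m and angle between scale_bar's own z axis and vertical below 0.25 rad and contact force between scale and stand above 0.5 N and contact force between the fingers and scale below 0.1 N and x of pan_hook in the frame of loop between -0.012 and 0.012 m and y of pan_hook in the frame of loop between -0.03 and 0.03 m and z of pan_hook in the frame of loop between -0.008 and 0.008 m and contact force between pan and scale above 0.5 N and angle between pan_hook's own z axis and vertical below 0.35 rad and height (world z) of pan above 0.02 m and contact force between the fingers and pan below 0.1 N and linear speed of each of pan, scale below 0.08 m/s); the robot touches nothing.
It fails at once if the mug, the blue jar or the wooden wedge is moved more than 30 mm (distance of any of mug, jar_defloc, wedge0 from where it was at the start of the episode above 0.03 m).
It fails at once if the pan is tipped over (more than 1 rad) (angle between pan_hook's own z axis and vertical above 1 rad).
It fails at once if the scale is tipped over (more than 1 rad) (angle between scale_bar's own z axis and vertical above 1 rad).
It also fails if it takes over 72 s, if anything falls off the work surface, if the arm or the gripper's body presses on something with over 40 N, if the wrist force passes 120 N, or if a joint passes its speed limit or range.

## Working session

There is one attempt and no reset: what is moved stays moved. The work goes in short steps, Python scripts to look and compute and a tool call to move; the robot and the scene stay as the last step left them, time stands still between calls to the robot, and variables do not carry over. Pictures are saved under pics/ and viewed, at most 10 in all, crops included, and the job is handed in when it is done.

Besides the shell and the picture viewer there is one more tool, called as name(argument=value, ...), one argument or row to a line, values as JSON. drive_tool: Moves the arm, as the interface text tells. Its arguments: {"type":"object","properties":{"steps":{"type":"array"},"grip_force":{"type":"number"}},"required":["steps"]}

```bash
mkdir -p pics; cat > h.py <<'E'
import numpy as np, cv2
from cell import observe, get_image, arm
from scipy.spatial.transform import Rotation as R
def cam(n,save=None):
    d=get_image(n)
    if save: cv2.imwrite('pics/'+save,d['image'][:,:,::-1])
    a=np.array(d['attitude'],float)
    d['R']=a if a.shape==(3,3) else R.from_rotvec(a).as_matrix() if a.size==3 else R.from_quat(a).as_matrix()
    d['f']=d['image'].shape[0]/2/np.tan(np.radians(d['vfov'])/2)
    return d
def ray(d,u,v):
    r=d['R']@np.array([(u-d['cx'])/d['f'],(v-d['cy'])/d['f'],1]); return np.array(d['xyz']),r/np.linalg.norm(r)
def plane(d,u,v,z):
    o,r=ray(d,u,v); return o+r*(z-o[2])/r[2]
def proj(d,p):
    q=d['R'].T@(np.array(p)-d['xyz']); return q[:2]/q[2]*d['f']+[d['cx'],d['cy']]
def tri(d1,p1,d2,p2):
    o1,r1=ray(d1,*p1);o2,r2=ray(d2,*p2)
    s=np.linalg.lstsq(np.c_[r1,-r2],o2-o1,rcond=None)[0]
    a=o1+s[0]*r1;b=o2+s[1]*r2
    return (a+b)/2,np.linalg.norm(a-b)
E
python3 - <<'E'
from h import *
a=cam('scene');b=cam('top')
for d in(a,b): print(d['attitude'],d['xyz'],d['vfov'],d['cx'],d['cy'])
cv2.imwrite('pics/a.png',cv2.resize(a['image'][:,:,::-1],(800,600)));cv2.imwrite('pics/b.png',cv2.resize(b['image'][:,:,::-1],(800,600)))
print(arm.tcp_to_grasp,observe())
E
```

```text
[-2.16542634  0.84701719 -0.36157603] [-0.12266548 -0.71020415  1.00101997] 52.73520651511454 260.99395168523205 189.62038127048353
[-2.10973253  2.15423215 -0.15191894] [ 0.27864919 -0.0648077   1.42174602] 54.22699581439232 258.479568864198 184.72468046090125
0.0188 {'clock': 0.1, 'joints': array([-1.38859368,  0.43515991,  0.02500343,  1.57396203, -0.01157483,
        1.13396533, -0.07511392]), 'dq': array([ 0.00041987, -0.0023705 ,  0.00140504, -0.00289203, -0.00032291,
        0.00035226, -0.00148515]), 'joint_efforts': array([ 2.73765399e-03, -6.69116664e+01,  9.87879708e-01, -3.15141070e+01,
       -6.04907982e-02,  3.73683544e-02,  4.24330813e-05]), 'position': array([0.17555939, 0.59939691, 0.22603673]), 'ee_rot': array([-4.46006120e-01, -3.10973838e+00,  2.12049019e-03]), 'force': array([-0.86038109, -0.47379736, -0.34561439]), 'ft_torque': array([-0.02763673,  0.00651771, -0.00318488]), 'gripper_force': 0.0, 'width': 0.9997085245618607}
```

View pics/a.png

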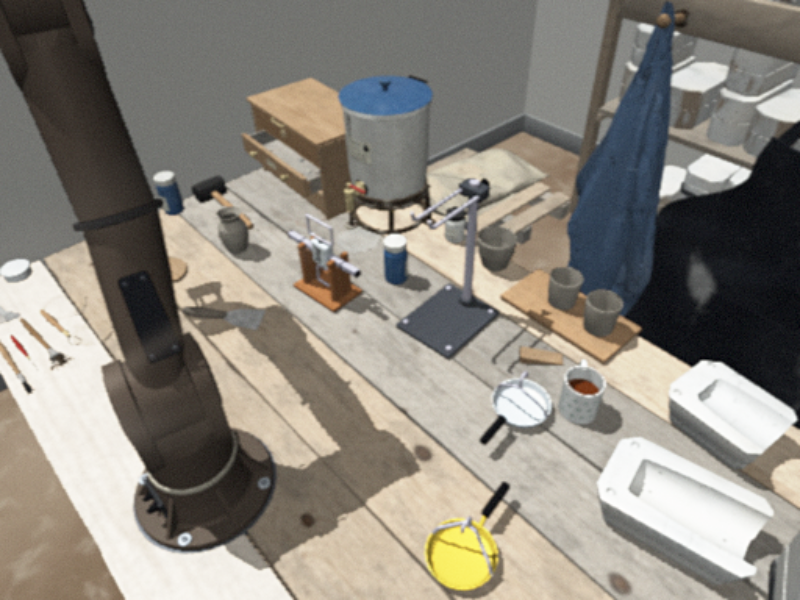

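View pics/b.png

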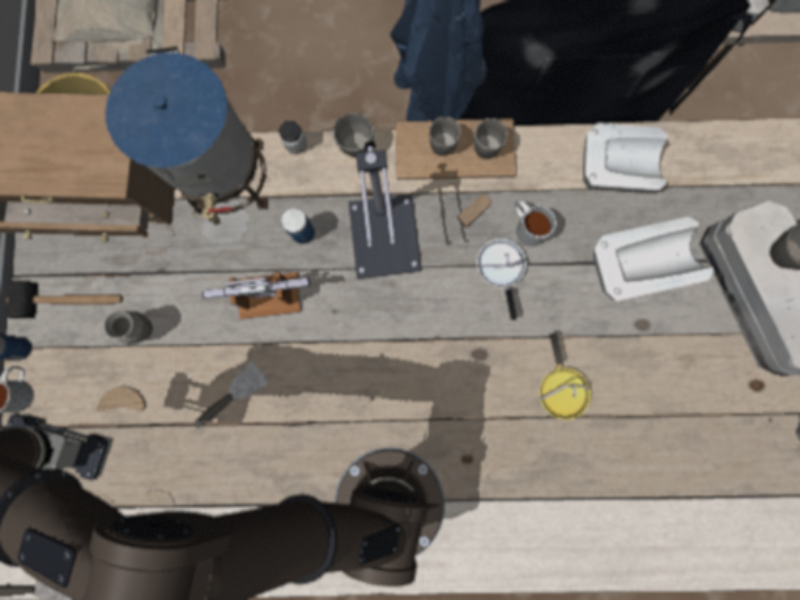

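The scene view (800 px wide) shows the scale in its brown cradle at about (325,265), the stand's fork at (440,215) and the pan at (520,400). In the top view the bar ends are at (204,294) and (308,282), the prong tips at (368,245) and (392,242), and the pan dish at (503,262) with its handle end at (514,318).

```bash
python3 - <<'E'
from h import *
a=cam('scene');b=cam('top')
k=.64
def P(u,v,z): return plane(b,u*k,v*k,z)
bar=[P(204,294,.126),P(308,282,.126)]
print('bar',bar,'len',np.linalg.norm(bar[0]-bar[1]))
c=(bar[0]+bar[1])/2
tips=[P(368.5,245,.349),P(391.5,242,.349)];print('tips',tips,np.linalg.norm(tips[0]-tips[1]))
base=np.array([P(*p,.012) for p in[(357,278),(420,268),(412,195),(349,202)]]);print('base',base.round(3),base.mean(0), [np.linalg.norm(base[i]-base[i-1]) for i in range(4)])
sx=((base[2]+base[3])-(base[0]+base[1]));sx/=np.linalg.norm(sx);print('stand x from base',sx,'fork',base.mean(0)-.08*sx)
hsv=cv2.cvtColor(b['image'],cv2.COLOR_RGB2HSV)
# handle black blob near
x0,y0,x1,y1=310,178,345,212
m=np.zeros(hsv.shape[:2],np.uint8);m[y0:y1,x0:x1]=(hsv[y0:y1,x0:x1,2]<60)*255
pts=cv2.findNonZero(m);r=cv2.minAreaRect(pts);bx=cv2.boxPoints(r);print('handle px',r,len(pts))
hc=plane(b,*r[0],.046)
dish=P(503,262,.024); print('handle c',hc,'dish',dish)
d=dish-hc;d[2]=0;print('dist (exp .106)',np.linalg.norm(d),'yaw',np.arctan2(d[1],d[0]))
# black in scene
print('jar',P(297,218,.12),'mug',P(538,222,.09))
for n,p in dict(bar0=bar[0],bar1=bar[1],t0=tips[0],t1=tips[1],handle=hc,dish=dish).items(): print(n,(proj(a,p)/k).round(1))
E
```

```text
bar [array([0.48279962, 0.4032281 , 0.126     ]), array([0.50492818, 0.16879174, 0.126     ])] len 0.23547841632440195
tips [array([0.53395329, 0.01507516, 0.349     ]), array([ 0.53870897, -0.0282314 ,  0.349     ])] 0.043566903034217876
base [[ 0.532  0.069  0.012]
 [ 0.553 -0.086  0.012]
 [ 0.74  -0.07   0.012]
 [ 0.725  0.088  0.012]] [6.37655454e-01 3.92740453e-04 1.20000000e-02] [np.float64(0.19426841603763015), np.float64(0.1561415386851182), np.float64(0.18684735259890334), np.float64(0.15843523357394249)]
stand x from base [0.99595629 0.08983917 0.        ] fork [ 0.55797895 -0.00679439  0.012     ]
handle px ((326.7959899902344, 194.1280059814453), (18.24631690979004, 3.309380531311035), 79.69515228271484) 61
handle c [ 0.45703978 -0.29680261  0.046     ] dish [ 0.56133445 -0.28694297  0.024     ]
dist (exp .106) 0.10475968506998178 yaw 0.09425623578264886
jar [0.65600769 0.19619028 0.12      ] mug [ 0.64128225 -0.36230042  0.09      ]
bar0 [291.  231.4]
bar1 [357. 271.]
t0 [410.8 211.4]
t1 [428.2 219.7]
handle [493.5 427. ]
dish [523.4 401.6]
```

drive_tool(
  steps=[
    [0,0,0,40,0],
    [0,0,0,34,0],
    [0,22,-15.5,0,-0.085],
    [0,22,-15.5,0,-0.085],
    [0,22,-15.5,0,-0.085],
    [0,22,-15.5,0,-0.085],
    [0,22,-15.5,0,-0.085],
    [0,22,-15.5,0,-0.085],
    [0,22,-15.5,0,-0.085],
    [0,22,-15.5,0,-0.085],
    [0,22,-15.5,0,-0.085],
    [0,22,-15.5,0,-0.085],
    [0,22,-15.5,0,-0.085],
    [0,22,-15.5,0,-0.085],
    [0,22,-15.5,0,-0.085],
    [0,22,-15.5,0,-0.085],
    [0,0,0,0,0],
    [0,0,0,0,0],
  ],
  grip_force=60,
)

```text
clock: 1.7
position: [0.485, 0.3812, 0.3005]
ee_rot: [2.116, 2.321, -0.001]
force: [-0.5, 1.1, -0.4]
width: 1.001
gripper_force: 0.0
```

```bash
python3 - <<'E'
from h import *
w=cam('wrist');o=observe()
print(o['position'],R.from_rotvec(o['ee_rot']).as_matrix().round(3),o['joints'].round(2),w['xyz'])
im=cv2.resize(w['image'][:,:,::-1],(800,600)).copy()
cv2.imwrite('pics/w1.png',im)
y=0.094;C=np.array([.494,.286,.118]);Y=np.array([-np.sin(y),np.cos(y),0])
for t in(.12,.07,.119,-.12): print(t,(proj(w,C+t*Y+[0,0,.008])/.64).round())
E
```

```text
[0.48360664 0.382683   0.30045106] [[-0.096  0.995 -0.001]
 [ 0.995  0.096 -0.   ]
 [-0.    -0.001 -1.   ]] [-1.02  0.38  0.39  1.51 -0.15  1.28 -0.52] [0.47680603 0.45326816 0.45741757]
0.12 [403. 235.]
0.07 [403. 300.]
0.119 [403. 236.]
-0.12 [403. 506.]
```

View pics/w1.png

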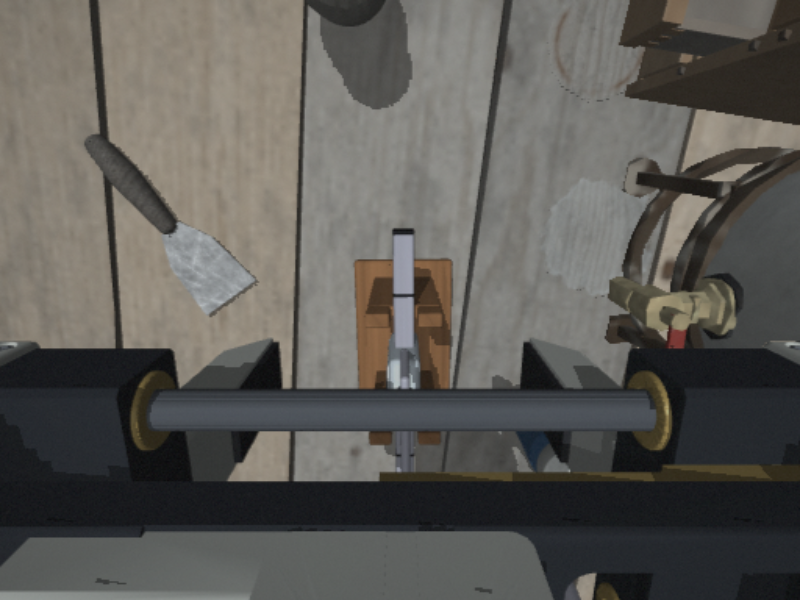

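The wrist view shows the bar's free end at (403,230) and its inner black band at (403,296), about 4 mm farther in +y than predicted. Sideways it is well centred between the fingers. I'll go down and grip 5 mm farther out.

drive_tool(
  steps=[
    [0,0,4,-20,0],
    [0,0,0,-30,0],
    [0,0,0,-30,0],
    [0,0,0,-30,0],
    [0,0,0,-30,0],
    [0,0,0,-30,0],
    [0,0,0,-20,0],
    [0,0,0,-12,0],
    [0,0,0,0,0],
    [1,0,0,0,0],
    [1,0,0,0,0],
    [1,0,0,0,0],
    [1,0,0,0,0],
    [1,0,0,0,0],
    [1,0,0,0,0],
    [1,0,0,0,0],
    [1,0,0,0,0],
    [1,0,0,0,0],
  ],
)

```text
clock: 3.25
position: [0.4837, 0.3868, 0.0988]
ee_rot: [2.112, 2.325, 0.0]
force: [-0.1, -0.7, 0.3]
width: 0.4
gripper_force: 0.0
```

drive_tool(
  steps=[
    [1,0,0,0,0],
    [1,0,0,0,0],
    [1,0,0,0,0],
    [1,0,0,0,0],
    [1,0,0,0,0],
    [1,0,0,0,0],
  ],
)

```text
clock: 3.75
position: [0.4837, 0.3868, 0.0987]
ee_rot: [2.112, 2.325, 0.0]
force: [0.8, 0.2, -0.0]
width: 0.169
gripper_force: 59.8
```

drive_tool(
  steps=[
    [1,0,0,4,0],
    [1,0,0,8,0],
    [1,0,0,12,0],
    [1,0,0,16,0],
    [1,0,0,20,0],
    [1,0,0,20,0],
    [1,0,0,20,0],
    [1,0,0,20,0],
    [1,0,0,20,0],
    [1,0,0,10,0],
    [1,0,0,5,0],
    [1,0,0,0,0],
    [1,0,0,0,0],
  ],
)

```text
clock: 4.83
position: [0.4832, 0.3866, 0.2531]
ee_rot: [-2.112, -2.325, 0.001]
force: [-0.5, 0.7, -4.3]
width: 0.169
gripper_force: 59.8
```

```bash
python3 - <<'E'
from h import *
a=cam('scene')
o=observe();print(o['position'],o['force'],o['ft_torque'],o['width'])
M=R.from_rotvec(o['ee_rot']).as_matrix();g=o['position']-.0188*M[:,2]
print('grasp',g); y=.094;Y=np.array([-np.sin(y),np.cos(y),0])
for t in(.02,-.1,-.22):print((proj(a,g+t*Y)).round(1))
print('top',proj(a,g-.1*Y+[0,0,.094]))
im=a['image'][100:200,150:290,::-1];cv2.imwrite('pics/c.png',cv2.resize(im,None,fx=5,fy=5,interpolation=cv2.INTER_CUBIC))
E
```

```text
[0.48300983 0.38651022 0.25263225] [ 0.14319035  0.06260299 -3.73128654] [ 0.20990189  0.0793819  -0.02930365] 0.1697929329104695
grasp [0.4830356  0.38653231 0.27143222]
[179.6 115.2]
[201.5 126.9]
[225.4 139.8]
top [198.17776102 102.7139966 ]
```

View pics/c.png

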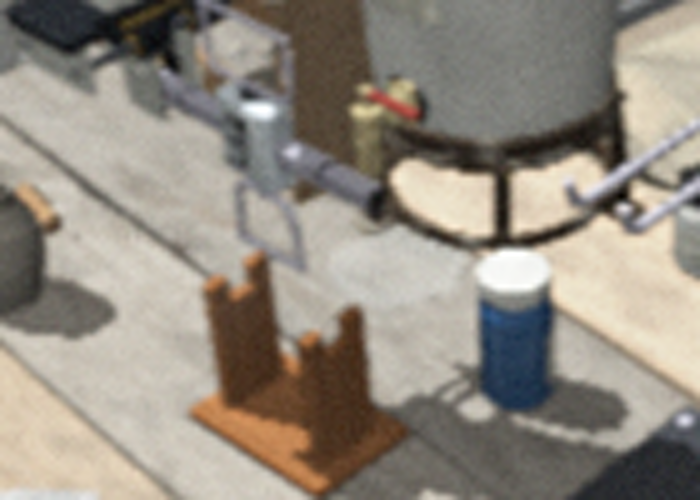

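The scale hangs level in the grip: the far bar end is at crop (378,205), within 1 px of the prediction, and the top loop's bar is at about (245,25). Next I'll move in front of the fork.

drive_tool(
  steps=[
    [1,0,-8,0,0],
    [1,0,-16,0,0],
    [1,0,-20,0,0],
    [1,0,-20,0,0],
    [1,0,-20,0,0],
    [1,0,-20,0,0],
    [1,0,-20,0,0],
    [1,0,-20,0,0],
    [1,0,-20,0,0],
    [1,0,-20,0,0],
    [1,0,-20,0,0],
    [1,0,-20,0,0],
    [1,0,-20,0,0],
    [1,0,-20,0,0],
    [1,0,-20,0,0],
    [1,0,-10,0,0],
    [1,0,-5,0,0],
    [1,0,0,0,0],
    [1,0,0,0,0],
  ],
)

```text
clock: 6.47
position: [0.4835, 0.0886, 0.2535]
ee_rot: [-2.111, -2.326, 0.0]
force: [0.2, 0.2, -3.4]
width: 0.171
gripper_force: 59.8
```

```bash
python3 - <<'E'
from h import *
a=cam('scene');b=cam('top')
o=observe();print(o['position'],o['force'],o['width'])
M=R.from_rotvec(o['ee_rot']).as_matrix();g=o['position']-.0188*M[:,2]
y=.094;Y=np.array([-np.sin(y),np.cos(y),0])
T=g-.1*Y+[0,0,.091]; print('loop mid',T)
for n,p in dict(T=T,L=T+.041*Y,Rr=T-.041*Y,end=g-.22*Y).items(): print(n,proj(a,p),proj(b,p))
A=a['image'][85:185,225:325,::-1];B=b['image'][70:170,190:290,::-1]
cv2.imwrite('pics/d.png',np.hstack([cv2.resize(i,(400,400),interpolation=cv2.INTER_CUBIC) for i in(A,B)]))
E
```

```text
[0.48355221 0.08916914 0.25355648] [-0.38643031 -0.05124599 -3.42713324] 0.16787465268412624
loop mid [ 0.49294306 -0.01039367  0.36335648]
T [258.37545548 140.18250372] [244.43597616 169.34502487]
L [248.12319428 134.97587523] [230.28758006 170.97575261]
Rr [269.01722503 145.5869447 ] [258.58334335 167.71441571]
end [289.54803939 181.90280288] [284.238073   170.70038889]
```

View pics/d.png

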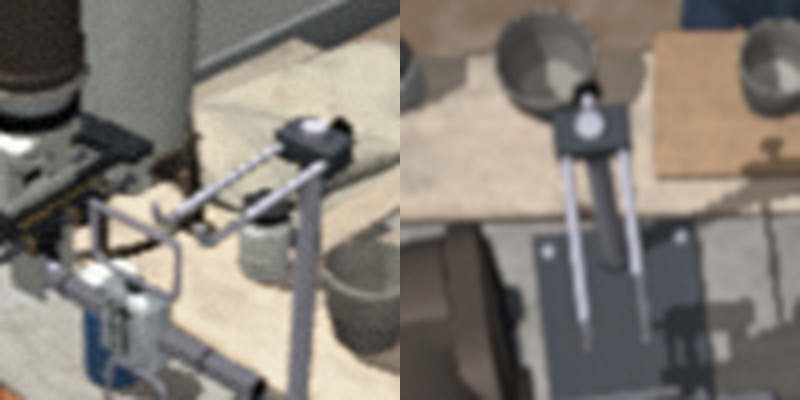

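The scene crop shows the loop's top bar from (90,203) to (182,240), with the prong tips at (158,203) and (200,226). In the top crop the tips are at (587,345) and (645,345), so the loop is centred to within about 3 mm. Next I'll push it over the tips.

drive_tool(
  steps=[
    [1,5,0,0,0],
    [1,10,0.8,0,0],
    [1,10,0.8,0,0],
    [1,10,0.8,0,0],
    [1,10,0.8,0,0],
    [1,10,0.8,0,0],
    [1,10,0.8,0,0],
    [1,10,0.8,0,0],
    [1,10,0.8,0,0],
    [1,5,0.4,0,0],
    [1,0,0,0,0],
    [1,0,0,0,0],
  ],
)

```text
clock: 7.57
position: [0.5736, 0.0944, 0.2535]
ee_rot: [-2.113, -2.325, 0.001]
force: [-0.3, -0.8, -3.2]
width: 0.169
gripper_force: 59.8
```

```bash
python3 - <<'E'
from h import *
a=cam('scene');b=cam('top')
A=a['image'][80:180,235:335,::-1];B=b['image'][70:170,190:290,::-1]
cv2.imwrite('pics/e.png',np.hstack([cv2.resize(i,(400,400),interpolation=cv2.INTER_CUBIC) for i in(A,B)]))
E
```

```text
(no output)
```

View pics/e.png

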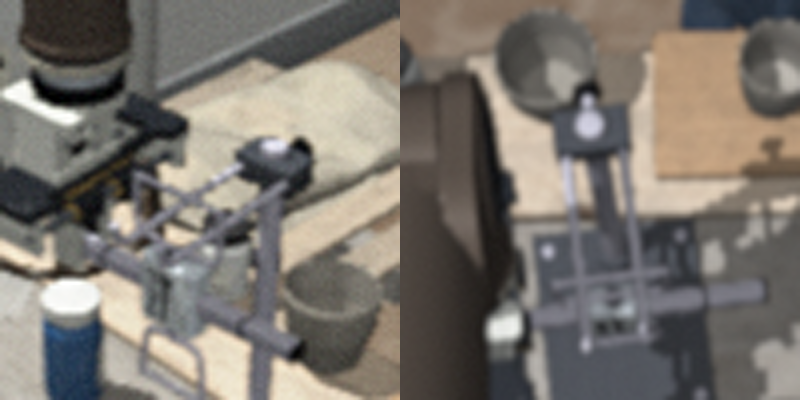

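In the top crop the loop bar spans columns 553 to 667 at row 275, well behind the tips at row 345. It lies centred over both prongs, which are at columns 580 and 635. Now I'll lower it.

drive_tool(
  steps=[
    [1,0,0,-4,0],
    [1,0,0,-5,0],
    [1,0,0,-5,0],
    [1,0,0,-5,0],
    [1,0,0,-4,0],
    [1,0,0,-2,0],
    [1,0,0,-1,0],
    [1,0,0,0,0],
    [1,0,0,0,0],
  ],
)

```text
clock: 8.42
position: [0.5738, 0.0946, 0.2279]
ee_rot: [2.112, 2.325, 0.0]
force: [-1.1, -0.8, -4.1]
width: 0.17
gripper_force: 59.8
```

drive_tool(
  steps=[
    [1,0,0,-1,0],
    [1,0,0,-1,0],
    [1,0,0,0,0],
  ],
)

```text
clock: 8.67
position: [0.5736, 0.0946, 0.2257]
ee_rot: [-2.112, -2.325, -0.0]
force: [-0.1, 0.5, -3.4]
width: 0.171
gripper_force: 59.8
```

drive_tool(
  steps=[
    [1,0,0,-1,0],
    [1,0,0,-1,0],
    [1,0,0,0,0],
  ],
)

```text
clock: 8.92
position: [0.5736, 0.0945, 0.2236]
ee_rot: [2.112, 2.325, -0.0]
force: [-0.5, 0.0, -2.9]
width: 0.164
gripper_force: 59.8
```

drive_tool(
  steps=[
    [1,0,0,-1,0],
    [1,0,0,0,0],
  ],
)

```text
clock: 9.08
position: [0.5738, 0.0943, 0.2229]
ee_rot: [2.112, 2.325, 0.0]
force: [0.4, -0.8, -1.1]
width: 0.17
gripper_force: 59.8
```

Contact is starting, so I'll lower slightly more, then open slowly and back off upward.

drive_tool(
  steps=[
    [1,0,0,-1,0],
    [1,0,0,0,0],
  ],
)

```text
clock: 9.25
position: [0.5741, 0.0939, 0.2222]
ee_rot: [2.112, 2.324, 0.001]
force: [0.7, -2.8, 2.9]
width: 0.164
gripper_force: 59.8
```

drive_tool(
  steps=[
    [0.7,0,0,0,0],
    [0.7,0,0,0,0],
    [0.7,0,0,0,0],
    [0.4,0,0,0,0],
    [0.4,0,0,0,0],
    [0.4,0,0,0,0],
    [0.4,0,0,0,0],
    [0.4,0,0,0,0],
    [0.4,0,0,0,0],
    [0.4,0,0,0,0],
  ],
)

```text
clock: 10.08
position: [0.5736, 0.0946, 0.2217]
ee_rot: [2.112, 2.325, -0.0]
force: [-0.9, 0.5, -0.8]
width: 0.6
gripper_force: 0.0
```

```bash
python3 - <<'E'
from h import *
o=observe();print(o['position'],o['width'],o['gripper_force'],o['force'])
a=cam('scene');b=cam('top')
A=a['image'][80:230,215:365,::-1];B=b['image'][70:170,190:290,::-1]
cv2.imwrite('pics/f.png',np.hstack([cv2.resize(i,(400,400),interpolation=cv2.INTER_CUBIC) for i in(A,B)]))
E
```

```text
[0.57361275 0.09462264 0.22172843] 0.59958401189101 0.0 [-0.86319532  0.46381728 -0.81043794]
```

View pics/f.png

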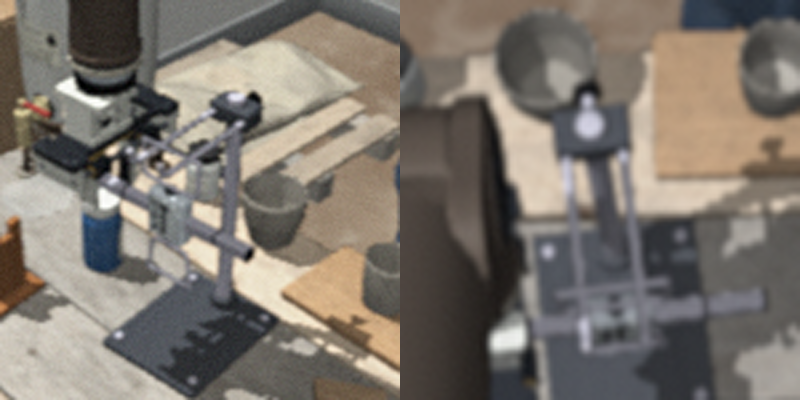

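The scale hangs on both prongs: the loop bar is at row 290 in the top crop, the housing is upright and the fingers are clear of it. Now I'll retreat upward and go to the pan.

drive_tool(
  steps=[
    [0.3,0,0,3,0],
    [0.3,0,0,8,0],
    [0.3,0,0,15,0],
    [0,0,0,25,0],
    [0,0,0,30,0],
    [0,0,0,30,0],
    [0,0,0,30,0],
    [0,0,0,30,0],
    [0,0,0,0,0],
  ],
)

```text
clock: 10.93
position: [0.5756, 0.0943, 0.3996]
ee_rot: [2.109, 2.321, 0.012]
force: [0.8, -0.6, 0.9]
width: 0.993
gripper_force: 0.0
```

drive_tool(
  steps=[
    [0,-8.4,-28,0,-0.1122],
    [0,-8.4,-28,0,-0.1122],
    [0,-8.4,-28,0,-0.1122],
    [0,-8.4,-28,0,-0.1122],
    [0,-8.4,-28,0,-0.1122],
    [0,-8.4,-28,0,-0.1122],
    [0,-8.4,-28,0,-0.1122],
    [0,-8.4,-28,0,-0.1122],
    [0,-8.4,-28,0,-0.1122],
    [0,-8.4,-28,0,-0.1122],
    [0,-8.4,-28,0,-0.1122],
    [0,-8.4,-28,-20,-0.1122],
    [0,-8.4,-28,-30,-0.1122],
    [0,-8.4,-28,-30,-0.1122],
    [0,0,0,-30,0],
    [0,0,0,-30,0],
    [0,0,0,-30,0],
    [0,0,0,0,0],
    [0,0,0,0,0],
  ],
)

```text
clock: 12.52
position: [0.4556, -0.2968, 0.223]
ee_rot: [-3.137, -0.15, 0.003]
force: [-0.1, 0.0, 0.0]
width: 1.0
gripper_force: 0.0
```

```bash
python3 - <<'E'
from h import *
w=cam('wrist');o=observe()
M=R.from_rotvec(o['ee_rot']).as_matrix()
print(o['position'],M[:,1].round(3),o['joints'].round(2),w['xyz'])
cv2.imwrite('pics/g.png',cv2.resize(w['image'][:,:,::-1],(800,600)))
y=.094;X=np.array([np.cos(y),np.sin(y),0]);H=np.array([.457,-.2968,.049])
for t in(-.0375,0,.0375): print((proj(w,H+t*X)/.64).round())
print('down dir',(proj(w,o['position'])/.64).round())
E
```

```text
[ 0.45643463 -0.29753089  0.22438076] [ 0.096 -0.995  0.001] [-0.18  0.4   0.91  1.82 -0.35  1.09 -0.62] [ 0.52668675 -0.29026358  0.379865  ]
[401. 310.]
[401. 263.]
[401. 212.]
down dir [403. 361.]
```

View pics/g.png

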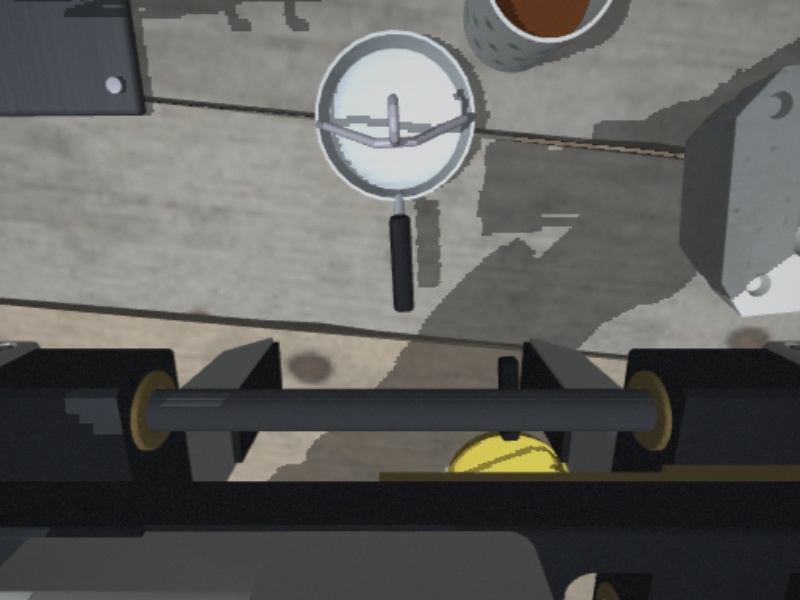

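The wrist view shows the pan's handle from (399,215) to (403,310) and the dish at (395,115). Position matches and the pan's yaw is about 0.04 rad more than assumed. I'll turn the tool half a turn plus 0.04, so the camera side faces away from the scale when I hang the pan.

drive_tool(
  steps=[
    [0,0,0,0,0.12],
    [0,0,0,0,0.12],
    [0,0,0,0,0.12],
    [0,0,0,0,0.12],
    [0,0,0,0,0.12],
    [0,0,0,0,0.12],
    [0,0,0,0,0.12],
    [0,0,0,0,0.12],
    [0,0,0,0,0.12],
    [0,0,0,0,0.12],
    [0,0,0,0,0.12],
    [0,0,0,0,0.12],
    [0,0,0,0,0.12],
    [0,0,0,0,0.12],
  ],
)

```text
clock: 13.73
position: [0.4573, -0.2981, 0.2261]
ee_rot: [1.973, 2.439, 0.001]
force: [-0.0, -0.1, -0.6]
width: 1.003
gripper_force: 0.0
```

drive_tool(
  steps=[
    [0,0,0,0,0.12],
    [0,0,0,0,0.12],
    [0,0,0,0,0.12],
    [0,0,0,0,0.12],
    [0,0,0,0,0.12],
    [0,0,0,0,0.12],
    [0,0,0,0,0.12],
    [0,0,0,0,0.12],
    [0,0,0,0,0.12],
    [0,0,0,0,0.12],
    [0,0,0,0,0.12],
    [0,0,0,0,0.12],
    [0,0,0,0,0.06],
    [0,0,0,0,0],
    [0,0,0,0,0],
  ],
)

```text
clock: 14.98
position: [0.457, -0.298, 0.2252]
ee_rot: [-0.206, 3.132, -0.004]
force: [0.1, -0.7, -0.5]
width: 1.001
gripper_force: 0.0
```

```bash
python3 - <<'E'
from h import *
o=observe()
M=R.from_rotvec(o['ee_rot']).as_matrix()
print(o['position'],M.round(3),o['joints'].round(2))
E
```

```text
[ 0.45696099 -0.29803536  0.22520526] [[-0.991 -0.131  0.003]
 [-0.131  0.991 -0.002]
 [-0.003 -0.002 -1.   ]] [ 0.34  0.3   0.18  1.78 -0.06  1.06  2.25]
```

drive_tool(
  steps=[
    [0,0,1,-20,0],
    [0,0,0,-30,0],
    [0,0,0,-30,0],
    [0,0,0,-30,0],
    [0,0,0,-30,0],
    [0,0,0,-25,0],
    [0,0,0,-20,0],
    [0,0,0,-12,0],
    [0,0,0,-5,0],
    [1,0,0,0,0],
    [1,0,0,0,0],
    [1,0,0,0,0],
    [1,0,0,0,0],
    [1,0,0,0,0],
    [1,0,0,0,0],
    [1,0,0,0,0],
    [1,0,0,0,0],
    [1,0,0,0,0],
    [1,0,0,0,0],
    [1,0,0,0,0],
  ],
)

```text
clock: 16.65
position: [0.4561, -0.2961, 0.021]
ee_rot: [0.211, -3.134, -0.0]
force: [-0.2, -0.3, -0.5]
width: 0.253
gripper_force: 0.0
```

drive_tool(
  steps=[
    [1,0,0,0,0],
    [1,0,0,0,0],
    [1,0,0,0,0],
    [1,0,0,0,0],
    [1,0,0,0,0],
    [1,0,0,0,0],
  ],
)

```text
clock: 17.15
position: [0.4561, -0.2961, 0.021]
ee_rot: [0.211, -3.134, -0.0]
force: [0.2, 0.7, -0.4]
width: 0.175
gripper_force: 60.0
```

The pan is gripped at 16 mm. I'll lift it and bring it in front of the lower loop.

drive_tool(
  steps=[
    [1,0,0,5,0],
    [1,0,0,10,0],
    [1,0,0,15,0],
    [1,0,0,15,0],
    [1,0,0,10,0],
    [1,0,0,5,0],
    [1,-6,0,0,-0.01],
    [1,-10,5,0,-0.01],
    [1,-10,10,0,-0.01],
    [1,0,15,0,0],
    [1,0,20,0,0],
    [1,0,20,0,0],
    [1,0,20,0,0],
    [1,0,20,0,0],
    [1,0,20,0,0],
    [1,0,20,0,0],
    [1,0,20,0,0],
    [1,0,20,0,0],
    [1,0,20,0,0],
    [1,0,20,0,0],
  ],
)

```text
clock: 18.82
position: [0.429, -0.0653, 0.0805]
ee_rot: [0.163, -3.136, -0.0]
force: [-0.2, 0.4, -1.3]
width: 0.17
gripper_force: 60.0
```

drive_tool(
  steps=[
    [1,0,20,0,0],
    [1,0,15,0,0],
    [1,0,7,0,0],
    [1,0,3,0,0],
    [1,0,0,0,0],
    [1,0,0,0,0],
  ],
)

```text
clock: 19.32
position: [0.4299, -0.022, 0.0809]
ee_rot: [0.162, -3.137, 0.001]
force: [0.1, -1.2, -0.4]
width: 0.171
gripper_force: 60.0
```

```bash
python3 - <<'E'
from h import *
o=observe();M=R.from_rotvec(o['ee_rot']).as_matrix();g=o['position']-.0188*M[:,2]
X=-M[:,0];X[2]=0
print(o['position'],o['force'],o['width'],np.arctan2(X[1],X[0]))
a=cam('scene');b=cam('top')
hk=g+.098*X+[0,0,.07];hk[2]=g[2]+.072;print('hook',hk)
S=np.array([.583,-.005,.242]);y=.1;Y=np.array([-np.sin(y),np.cos(y),0])
for n,p in dict(hooktop=hk+[0,0,.006],hooktip=hk+.011*X-[0,0,.017],loopbar=S-[0,0,.099],lbL=S-[0,0,.099]+.029*Y,lbR=S-[0,0,.099]-.029*Y,barend=S-.12*Y,dishfront=hk+.068*X-[0,0,.088]).items(): print(n,proj(a,p).round(1),proj(b,p).round(1))
A=a['image'][120:220,240:340,::-1]
cv2.imwrite('pics/i.png',cv2.resize(A,(600,600),interpolation=cv2.INTER_CUBIC))
E
```

```text
[ 0.42989625 -0.02198158  0.08092855] [ 0.10170288 -1.2192443  -0.447695  ] 0.1713098601525216 0.10337899410563832
hook [ 0.52737856 -0.0118613   0.17172855]
hooktop [267.6 183.7] [247.7 170.2]
hooktip [269.8 187.3] [247.6 168.4]
loopbar [278.2 183.1] [246.  156.6]
lbL [271.7 179.5] [237.7 157.6]
lbR [284.8 186.8] [254.2 155.6]
barend [308.7 175.4] [281.2 145. ]
dishfront [280.4 194.4] [246.7 157.1]
```

View pics/i.png

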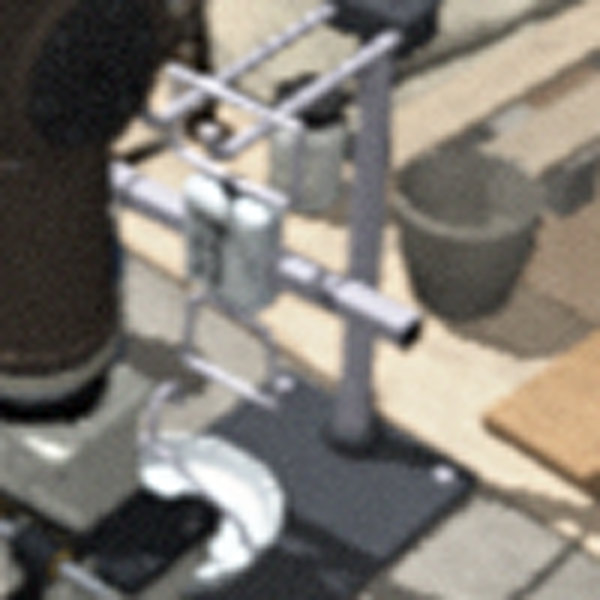

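The lower loop's bar runs from crop (183,357) to (280,405), within 1 px of the prediction. The hook bow at (165,388) sits about 3 mm lower than predicted, so I'll raise 4 mm and then push the hook through the loop.

drive_tool(
  steps=[
    [1,0,0,4,0],
    [1,4,0.5,0,0],
    [1,7,0.9,0,0],
    [1,7,0.9,0,0],
    [1,7,0.9,0,0],
    [1,7,0.9,0,0],
    [1,7,0.9,0,0],
    [1,7,0.9,0,0],
    [1,6,0.8,0,0],
    [1,4,0.5,0,0],
    [1,0,0,0,0],
    [1,0,0,0,0],
  ],
)

```text
clock: 20.42
position: [0.486, -0.0139, 0.0849]
ee_rot: [0.164, -3.137, 0.0]
force: [-0.2, -0.4, -2.5]
width: 0.168
gripper_force: 60.0
```

```bash
python3 - <<'E'
from h import *
o=observe();M=R.from_rotvec(o['ee_rot']).as_matrix();g=o['position']-.0188*M[:,2]
X=-M[:,0];X[2]=0
hk=g+.098*X;hk[2]=g[2]+.069;print('hook',hk,o['force'])
a=cam('scene');b=cam('top')
for n,p in dict(hooktop=hk+[0,0,.006],hooktip=hk+.011*X-[0,0,.017],stem=hk-.011*X).items(): print(n,proj(a,p).round(1),((proj(a,p)-[255,150])*8).round())
A=a['image'][150:210,255:315,::-1]
cv2.imwrite('pics/j.png',cv2.resize(A,(480,480),interpolation=cv2.INTER_CUBIC))
E
```

```text
hook [ 0.58350373 -0.00368715  0.17270945] [-0.21616274 -0.4365619  -2.48170977]
hooktop [278.2 174.8] [186. 198.]
hooktip [280.2 178.4] [202. 227.]
stem [276.1 177.7] [169. 222.]
```

View pics/j.png

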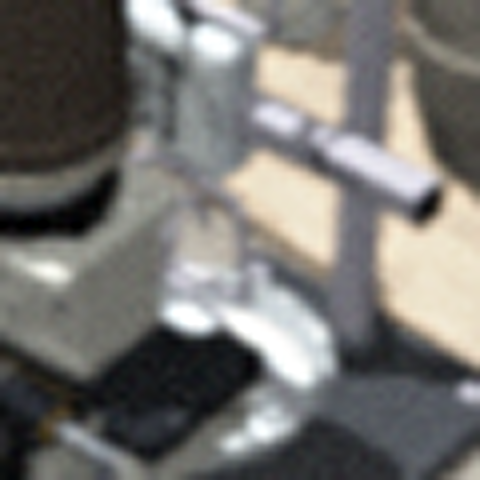

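The picture shows the bow at about (200,205) inside the loop, with the scale undisturbed (bar end still at (430,195)). I'll lower in stages and watch the force.

drive_tool(
  steps=[
    [1,0,0,-3,0],
    [1,0,0,-4,0],
    [1,0,0,-4,0],
    [1,0,0,-4,0],
    [1,0,0,-4,0],
    [1,0,0,-3,0],
    [1,0,0,0,0],
    [1,0,0,0,0],
  ],
)

```text
clock: 21.18
position: [0.486, -0.0139, 0.0628]
ee_rot: [0.164, -3.137, 0.0]
force: [0.8, 0.6, -0.9]
width: 0.17
gripper_force: 60.0
```

drive_tool(
  steps=[
    [1,0,0,-2,0],
    [1,0,0,-2,0],
    [1,0,0,-2,0],
    [1,0,0,0,0],
    [1,0,0,0,0],
  ],
)

```text
clock: 21.6
position: [0.486, -0.0139, 0.0569]
ee_rot: [0.164, -3.137, -0.0]
force: [0.7, 0.0, -2.1]
width: 0.165
gripper_force: 60.0
```

drive_tool(
  steps=[
    [1,0,0,-2,0],
    [1,0,0,-2,0],
    [1,0,0,0,0],
    [1,0,0,0,0],
  ],
)

```text
clock: 21.93
position: [0.4861, -0.0139, 0.053]
ee_rot: [0.164, -3.137, -0.0]
force: [-0.4, -0.0, -1.2]
width: 0.169
gripper_force: 60.0
```

drive_tool(
  steps=[
    [1,0,0,-2,0],
    [1,0,0,-1,0],
    [1,0,0,0,0],
    [1,0,0,0,0],
    [1,0,0,0,0],
  ],
)

```text
clock: 22.35
position: [0.4862, -0.0139, 0.0501]
ee_rot: [-0.164, 3.137, 0.0]
force: [0.2, 0.3, -0.3]
width: 0.161
gripper_force: 60.0
```

```bash
python3 - <<'E'
from h import *
F=[];T=[]
for i in range(12):
    a=cam('scene');o=observe();F.append(o['force']);T.append(o['ft_torque'])
print(np.mean(F,0),np.std(F,0)/3.5,np.mean(T,0),o['position'])
E
```

```text
[-0.01782392 -0.02774163 -0.51057257] [0.10423891 0.15613954 0.11099912] [ 0.00960858  0.06735776 -0.00881627] [ 0.48612463 -0.01389096  0.05005885]
```

drive_tool(
  steps=[
    [1,0,0,-1,0],
    [1,0,0,-1,0],
    [1,0,0,-1,0],
    [1,0,0,0,0],
    [1,0,0,0,0],
    [1,0,0,0,0],
  ],
)

```text
clock: 23.45
position: [0.4861, -0.0139, 0.047]
ee_rot: [0.164, -3.137, -0.0]
force: [0.5, -0.2, 1.1]
width: 0.168
gripper_force: 60.0
```

```bash
python3 - <<'E'
from h import *
F=[];T=[]
for i in range(12):
    a=cam('scene');o=observe();F.append(o['force']);T.append(o['ft_torque'])
print(np.mean(F,0),np.std(F,0)/3.5,np.mean(T,0),o['position'])
E
```

```text
[0.04505031 0.06112431 0.14691507] [0.10667519 0.13580052 0.14577591] [0.0287797  0.02716065 0.00815834] [ 0.48611804 -0.01387811  0.04704812]
```

The force is near zero, so the pan's weight is on the loop. I'll release gently.

drive_tool(
  steps=[
    [0.8,0,0,0,0],
    [0.8,0,0,0,0],
    [0.6,0,0,0,0],
    [0.4,0,0,0,0],
    [0.2,0,0,0,0],
    [0,0,0,0,0],
    [0,0,0,0,0],
    [0,0,0,0,0],
    [0,0,0,0,0],
    [0,0,0,0,0],
    [0,0,0,0,0],
    [0,0,0,0,0],
    [0,0,0,0,0],
    [0,0,0,0,0],
    [0,0,0,0,0],
    [0,0,0,0,0],
  ],
)

```text
clock: 25.38
position: [0.4861, -0.0139, 0.0471]
ee_rot: [-0.164, 3.137, 0.0]
force: [-0.2, -0.5, 0.0]
width: 0.997
gripper_force: 0.0
```

drive_tool(
  steps=[
    [0,0,0,4,0],
    [0,0,0,8,0],
    [0,0,0,12,0],
    [0,-4,0,15,0],
    [0,-6,0,20,0],
    [0,-8,0,20,0],
    [0,-8,0,25,0],
    [0,-8,0,30,0],
    [0,-8,0,30,0],
    [0,0,0,30,0],
    [0,0,0,30,0],
    [0,0,0,0,0],
    [0,0,0,0,0],
  ],
)

```text
clock: 26.47
position: [0.445, -0.0139, 0.2732]
ee_rot: [-0.163, 3.133, 0.001]
force: [-0.1, -0.0, -0.4]
width: 0.998
gripper_force: 0.0
```

```bash
python3 - <<'E'
from h import *
P=[]
for i in range(14):
    a=cam('scene');h=cv2.cvtColor(a['image'],cv2.COLOR_RGB2GRAY)[130:235,240:330].astype(int)
    if P: print(np.abs(h-p).mean().round(2),end=' ')
    p=h;P.append(h)
im=a['image'].astype(int)[150:225,245:310]
# pan: bluish-white bright dish, and black handle
m=(im.min(2)>190);ys,xs=np.nonzero(m);print('\nwhite',len(xs),np.median(xs)+245,np.median(ys)+150)
k=(im.max(2)<45);n,l,s,c=cv2.connectedComponentsWithStats(k.astype(np.uint8))
print([(s[i].tolist(),(c[i]+[245,150]).round(1).tolist()) for i in range(1,n) if s[i,4]>15])
# expected with pan hanging: hook at (.583,-.004,.137)
X=np.array([.9945,.1035,0]);hk=np.array([.5835,-.0037,.137])
print('dish',proj(a,hk+.008*X-[0,0,.100]),'handle',proj(a,hk-.098*X-[0,0,.07]),'bar end',proj(a,np.array([.583,-.005,.242])+.12*np.array([.0998,-.995,0])))
cv2.imwrite('pics/k.png',a['image'][:,:,::-1]);print(observe()['position'],observe()['clock'])
E
```

```text
3.71 3.29 2.93 2.78 2.69 2.8 2.77 2.78 2.78 2.71 2.76 2.72 2.65 
white 769 284.0 197.0
[([0, 0, 34, 15, 244], [264.5, 155.3]), ([6, 12, 7, 8, 33], [253.8, 165.8]), ([6, 58, 15, 13, 63], [258.8, 213.8])]
dish [279.04451017 204.18276298] handle [259.1826183  214.19006137] bar end [308.7154057  175.38859488]
[ 0.4441023 -0.0138769  0.2709675] 27.1667
```

The pan's handle is at (258.8,213.8) against (259.2,214.2) predicted for a level, freely hanging pan. Frame differences are down to noise, so the chain is at rest. I'm handing in.

```bash
python3 -c "
from cell import arm
print(arm.sign_off())"
```

```text
the job is handed in; nothing more can be done
None
```

The scale hangs on both prongs, the pan hangs from its lower loop, and both were at rest by the camera check before I handed the job in; the hand-in returned no verdict.

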